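# Zero the coil tester's peak pointer and hold the test plate in its slot

## Task

Turn the reset knob on top of the coil tester counter-clockwise until its pointer is back at the zero stop. Then take the plain straight test plate (not the one with the T-handle) out of the stand and, without forcing it, lower it upright through the slot in the tester's top until its whole broad blade is inside, clear of the slot's bottom. Finish while still holding it there with the gripper; leave the T-handled plate, the beaker and the vial where they are.

Things in the scene. Friction and masses are not known exactly. Their poses are not given: they have to be found in the camera images.
- reset_knob (a joint): black reset knob on the tester's top, vertical axis; value = angle of the pointer clockwise (seen from above) from the zero stop, rad; 0 at the hard zero stop, up to 2.0; it stays where it is left (friction about 0.04 N m)
- knob_grip (a point): point on the knob's axis, 26.5 mm above the tester's top. The knob is a disc of diameter 44 mm (its top 9.5 mm above the tester's top) with an upright grip bar on it: 12 mm thick, 40 mm long, from 9.5 to 37.5 mm above the tester's top. The bar is long along this point's y axis and is gripped across its thickness (this point's x axis); the axes turn with the knob; z is up
- slot_mouth (a point): centre of the slot's mouth, level with the tester's flat top face, 95 mm above the worktop. The slot is 12 mm wide (this point's x axis) and 46 mm long (y axis), 70 mm deep, with vertical walls and a closed bottom; z is up. A black guide lip round the mouth stands 3.5 mm above the top face and slopes in at 45 degrees (at its crest the opening is 3.5 mm wider on every side)
- test_plate_mid (a point): the plain straight aluminium test plate, loose, about 0.1 kg, 110 mm tall, 10 mm thick (its x axis): a broad blade 44 mm wide (its y axis) and 50 mm high below, a straight grip 24 mm wide and 60 mm high above, no crosspiece. The point is its centre, 55 mm above its foot and 55 mm below its top; z is up along it. It starts upright in one of the stand's two bays, foot 10 mm above the worktop
- test_plate_foot (a point): centre of the test plate's lower end face (the blade's foot)
- tee_plate_mid (a point): the other aluminium plate, not to be used: the same blade, but a shorter grip with a crosspiece 56 mm wide (a T-handle) at the top, 92 mm tall; the point is its centre, 46 mm above its foot; it stands in the stand's other bay
- stand: fixed grey stand block, 56 x 190 x 35 mm (its x, y, z), origin at the centre of its underside; two upright bays 14 x 48 mm and 25 mm deep, at 42.5 mm to either side of its centre along y; which plate is in which bay varies
- tester: the tester, a fixed white box 130 x 240 x 95 mm (its x, y, z); origin at the centre of its underside, axes as for the slot; the slot's centre lies 65 mm from its centre toward +y, the knob's axis 62 mm toward -y
- test_plate: the test plate as a whole, origin at its foot's centre
- beaker: bystander: clear beaker, diameter 53 mm, height 66 mm, origin at the centre of its underside
- vial: bystander: sample vial with white cap, diameter 28 mm, height 62 mm, origin at the centre of its underside

How it is judged:
On the way, in this order (a step that is already met when the one before it is completed fails the run):
1. the pointer is back at its zero stop (value of joint reset_knob below 0.06 rad), for 0.2 s.
2. the test plate's foot has entered the slot (z of test_plate_foot in the frame of slot_mouth below -0.012 m and horizontal distance between test_plate_foot and slot_mouth below 0.004 m), for 0.1 s.
At the end, for the whole second after the job is handed in: Knob within 0.08 rad of zero; test plate in the slot, foot 45 to 67.5 mm below the mouth (blade wholly inside, off the bottom), centred within 4 mm, upright within 0.08 rad, at rest, gripped by the fingers (over 1 N) and pressing on the tester with under 10 N (value of joint reset_knob below 0.08 rad and z of test_plate_foot in the frame of slot_mouth between -0.0675 and -0.045 m and horizontal distance between test_plate_foot and slot_mouth below 0.004 m and angle between the z axis of test_plate and the z axis of tester, either way round below 0.08 rad and contact force between the fingers and test_plate above 1 N and contact force between test_plate and tester below 10 N and linear speed of test_plate below 0.02 m/s); the arm keeps its last pose, push and grip.
It fails at once if the T-handled plate is moved (distance of tee_plate_mid from where it was at the start of the episode above 0.025 m).
It fails at once if the beaker or the vial is moved (distance of any of beaker, vial from where it was at the start of the episode above 0.025 m).
It fails at once if the test plate is forced against the tester (contact force between test_plate and tester above 40 N).
It also fails if it takes over 67 s, if anything falls off the work surface, if the arm or the gripper's body presses on something with over 40 N, if the wrist force passes 120 N, or if a joint passes its speed limit or range.

## Robot

A 7-joint arm with a two-finger parallel gripper is mounted at the origin on a cart in front of the work surface, level with it; the furniture and walls round the work are solid. World frame = base frame: x ahead of the robot, y to its left, z up, the work surface at z = 0. Lengths are in m, angles in rad, forces in N, time in s.
With the tool pointing down it reaches from about 0.4 to 0.85 m from the base axis. Payload 10.4 kg.
Tool frame: the origin (TCP) lies midway between the tips of the shut fingers; the grasp point (between the pads) lies 19 mm behind it (manip.hold_point_z is the distance from the TCP to the grasp point, in m); z points along the fingers, y is the line along which they close (so a half turn about z gives the same grasp; the last joint's range is limited). The gripper opens to 85 mm and grips with 20 to 120 N. Pads are 22 mm wide; open, the fingers measure 114 mm over their backs; the gripper's body (76 mm by 85 mm) begins 54 mm behind the grasp point. The pads swing forward as they close: fully open they stand 13 mm farther back than shut.
Start: joints at [-1.339, 0.332, -0.065, 1.46, 0.022, 1.35, -0.088], TCP at [0.158, 0.605, 0.231] pointing down, gripper open.
Joint ranges: [-2.6, 2.6], [-0.5, 2.12], [-1.47, 1.34], [0.16, 2.42], [-1.27, 4.41], [0.06, 2.06], [-2.6, 2.6]. Speed limits (rad/s): [2.22, 2.22, 2.79, 2.79, 3.14, 3.14, 3.14].

## Interface

Orientations are given as a unit quaternion [x, y, z, w].
In Python, from workcell import manip, eyes, job gives the robot as it stands.
- The arm moves only by the shell command python3 -m crank 'ROWS' [FORCE]. ROWS is JSON, a list that holds one entry, the list of rows, each a list of 7 numbers: the finger opening in cm, from 0 to 8.54, then the shift along the world's x, y, z in cm, then the turn, a rotation vector about the world's x, y, z in degrees. In form: [[[hand, x, y, z, ax, ay, az], ...]]. A call has 1 to 20 rows; each row shifts and turns the commanded pose from where the row before left it; what a row does not reach is not made up. A row lasts 1/8 s, in which the tool goes at most 62.5 mm and 10.7 degrees, less where a joint would pass 70% of its speed; a pose out of reach is approached as far as the arm can. A call with a gripper value outside its range is refused whole. The fingers move at their own pace and stop on an object; FORCE is the grip in N (left out, the last holds). Time passes only in rows, so rows that do not move let the fingers close. It gives the time, the measured TCP pose, the force, the opening and the grip force at its end, in the units of the state.
- manip.get_obs(): the state, without advancing time (a new reading comes with each control period).
- eyes.camera(name): name is "side" or "top" or "wrist"; returns (picture, depth): 384x512x3 uint8, red, green, blue; 384x512 float32, m along the optical axis (not along the pixel's ray), 0 where there is no reading.
- eyes.camera_params(name): a dict with "fx", "fy", "cx", "cy" (pixels), "dist" ([k1, k2, p1, p2, k3] as OpenCV has them; the pictures are not rectified), "world_from_camera" (4x4, takes a point from camera to world coordinates); the wrist camera has in their place "hand_eye" (4x4, takes a point from camera to tool coordinates, whose origin is the TCP and whose axes are the flange's). Camera axes: x right, y down, z forward; pixel columns grow to the right and rows downward; lengths in m; the calibration is good to about 2 mm. A picture is of the moment at which its call begins: read the wrist's pose just before it. camera_params takes no time and is no camera call.
- job.hand_in(): hands the job in; it is judged then, once.
The state is a dict: "clock": time; "joint_pos": joint angles; "joint_velocities": joint speeds; "tau": joint torques, N m; "position": TCP position; "ee_rot": TCP orientation; "ft_force": force on the tool from outside, world axes, zero at the start; "torque": the same for the moment, N m; "grip_width": opening from 0.0 (shut) to 1.0 (fully open); "grasp_force": force on a finger pad.
Only numpy, scipy, OpenCV 4.12 (cv2) and the standard library are available. Lean on these libraries where they do the work, as an engineer would, in place of code of your own. Each camera call takes 0.05 s, during which the arm holds its last target. There are 200 camera calls.

## Working session

There is one attempt and no reset: what is moved stays moved. The work goes in short steps, Python scripts to look and compute and a shell command to move; the robot and the scene stay as the last step left them, time stands still between calls to the robot, and variables do not carry over. Pictures are saved under pics/ and viewed, at most 10 in all, crops included, and the job is handed in when it is done.

```bash
mkdir -p pics; ls; python3 - <<'E'
from workcell import manip, eyes, job
import cv2,numpy as np
o=manip.get_obs();print(o['clock'],o['position'],o['ee_rot'],o['grip_width'],manip.hold_point_z)
for n in ['top','side']:
    im,d=eyes.camera(n);p=eyes.camera_params(n)
    np.savez(f'pics/{n}.npz',im=im,d=d)
    cv2.imwrite(f'pics/{n}.png',im[:,:,::-1]);print(n,p)
print(eyes.camera_params('wrist'))
E
```

```text
pics
0.0 [0.15747682 0.60443463 0.23049724] [ 1.27077377e-01  9.91892529e-01 -7.39929522e-04 -5.76453854e-05] 1.0009558391280695 0.0187
top {'fx': 441.225515953895, 'fy': 441.225515953895, 'cx': 251.5867912279857, 'cy': 188.72234454058898, 'dist': array([-0.15536831,  0.        ,  0.        ,  0.        ,  0.        ]), 'world_from_camera': array([[-0.01246015, -0.99489593,  0.10013405,  0.50435021],
       [-0.99989188,  0.01317913,  0.00652193, -0.00679586],
       [-0.00780832, -0.10004196, -0.99495258,  1.04279864],
       [ 0.        ,  0.        ,  0.        ,  1.        ]])}
side {'fx': 445.7882860490007, 'fy': 445.7882860490007, 'cx': 252.0992007443547, 'cy': 174.40132027085656, 'dist': array([-0.09758162,  0.        ,  0.        ,  0.        ,  0.        ]), 'world_from_camera': array([[ 0.8666334 , -0.32883071,  0.3752558 ,  0.25937394],
       [-0.49886075, -0.58491624,  0.63953964, -0.61285833],
       [ 0.00919294, -0.7414468 , -0.67094868,  0.74245678],
       [ 0.        ,  0.        ,  0.        ,  1.        ]])}
{'fx': 343.9404269942276, 'fy': 343.9404269942276, 'cx': 257.16661993319735, 'cy': 192.35859278682273, 'dist': array([-0.0268222,  0.       ,  0.       ,  0.       ,  0.       ]), 'hand_eye': array([[-1.78235921e-04, -9.55539863e-01, -2.94861896e-01,
         7.52893101e-02],
       [ 9.99999869e-01, -3.11700211e-04,  4.05634236e-04,
         6.90341691e-04],
       [-4.79508198e-04, -2.94861785e-01,  9.55539794e-01,
        -1.43144622e-01],
       [ 0.00000000e+00,  0.00000000e+00,  0.00000000e+00,
         1.00000000e+00]])}
```

View pics/top.png

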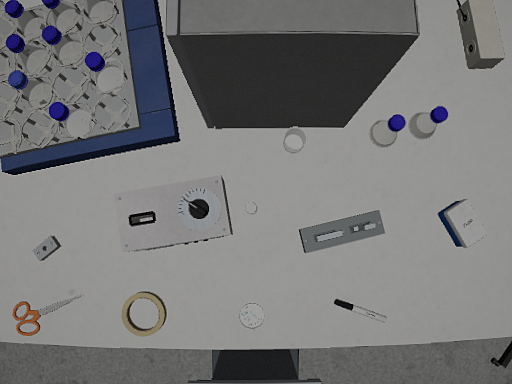

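View pics/side.png

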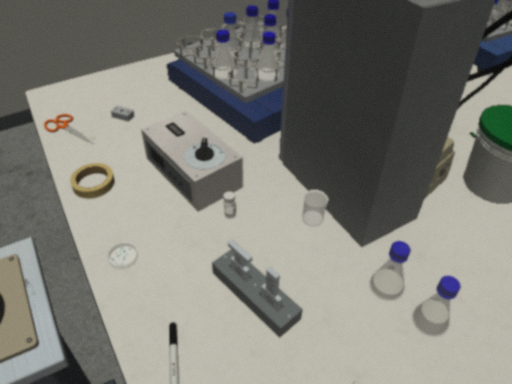

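The tester is at left (slot near (142,218), knob near (199,208)). The stand is near (342,231): its left plate has the wide crosspiece (T), and the right plate near (358,228) is the plain one. The beaker is at (294,140) and the vial at (251,208). Next I'll zoom in.

```bash
cat > h.py <<'E'
import numpy as np, cv2
from workcell import manip, eyes
from scipy.spatial.transform import Rotation as R
def T(n,o=None):
    p=eyes.camera_params(n)
    if n!='wrist': return p,p['world_from_camera']
    t=np.eye(4);t[:3,:3]=R.from_quat(o['ee_rot']).as_matrix();t[:3,3]=o['position']
    return p,t@p['hand_eye']
def cast(n,uv,z,o=None):
    "pixels -> world points on plane z"
    p,t=T(n,o);K=np.array([[p['fx'],0,p['cx']],[0,p['fy'],p['cy']],[0,0,1]])
    q=cv2.undistortPoints(np.float64(uv).reshape(-1,1,2),K,p['dist'])[:,0]
    d=np.c_[q,np.ones(len(q))]@t[:3,:3].T
    return t[:3,3]+d*((z-t[2,3])/d[:,2])[:,None]
def project(n,X,o=None):
    p,t=T(n,o);K=np.array([[p['fx'],0,p['cx']],[0,p['fy'],p['cy']],[0,0,1]])
    w=np.linalg.inv(t);return cv2.projectPoints(np.float64(X),cv2.Rodrigues(w[:3,:3])[0],w[:3,3],K,p['dist'])[0][:,0]
def shot(n,f):
    o=manip.get_obs();im,d=eyes.camera(n);np.savez(f'pics/{f}.npz',im=im,d=d);return o,im,d
E
python3 - <<'E'
from h import *
im=np.load('pics/top.npz')['im']
a=cv2.resize(im[170:260,110:240],None,fx=6,fy=6,interpolation=cv2.INTER_CUBIC)[:, :780]
b=cv2.resize(im[200:260,290:395],None,fx=5,fy=5,interpolation=cv2.INTER_CUBIC)
cv2.imwrite('pics/c1.png',a[:,:,::-1])
# tester corners (top face) guess & stand
g=im.astype(int)
print('slot',cast('top',[[142,218]],.095),'knob',cast('top',[[199,208]],.12))
print('plain',cast('top',[[355,230]],.12),'tee',cast('top',[[329,236]],.102),'stand',cast('top',[[342,231]],.035))
print('vial',cast('top',[[251,208]],.06),'beaker',cast('top',[[294,140]],.06))
cv2.imwrite('pics/c2.png',b[:,:,::-1])
E
```

```text
slot [[0.53899812 0.23816947 0.095     ]] knob [[0.55799984 0.11019011 0.12      ]]
plain [[ 0.50724784 -0.21677997  0.12      ]] tee [[ 0.49558346 -0.16435169  0.102     ]] stand [[ 0.50580626 -0.20587154  0.035     ]]
vial [[0.56008317 0.00149292 0.06      ]] beaker [[ 0.71312626 -0.09800383  0.06      ]]
```

View pics/c1.png

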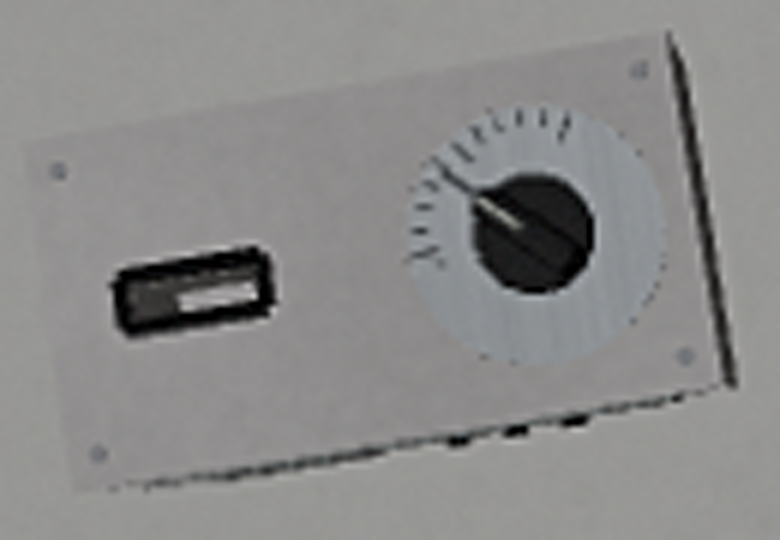

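View pics/c2.png

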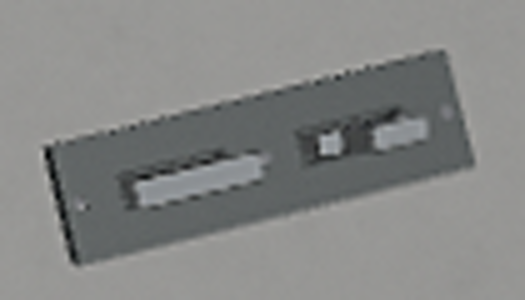

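Plain plate: its grip top is at crop (401,131), so image (370,226), with its left shoulder at crop (330,143). The T crosspiece is at image (330,236). The knob pointer points up-left and the scale's left end is the zero stop, about 40° CCW away. Now measure properly.

```bash
python3 - <<'E'
from h import *
im=np.load('pics/top.npz')['im'];g=cv2.cvtColor(im,cv2.COLOR_RGB2GRAY)
def f(a): return np.array(a,float)
ang=lambda v: np.degrees(np.arctan2(v[1],v[0]))
k=110+np.array([[535,232],[475,195],[440,170],[425,258]])[:,0]/6; 
P=np.c_[k,170+np.array([232,195,170,258])/6]-.4
c=cast('top',P[:1],.1325)[0]
# dark blobs
m=(g<60).astype(np.uint8);m[:170]=0;m[260:]=0;m[:,:110]=0;m[:,220:]=0
n,l,s,ct=cv2.connectedComponentsWithStats(m)
for i in range(1,n):
    if s[i,4]>60:
        pts=np.argwhere(l==i)[:,::-1]
        print(s[i],ct[i],ct[i]/1)
        h=cast('top',cv2.boxPoints(cv2.minAreaRect(pts.astype(np.float32))),.0985);print(h.mean(0),[ang(h[j+1]-h[j]) for j in range(3)],[np.linalg.norm(h[j+1]-h[j]) for j in range(3)])
q=cast('top',np.array([[22,145],[668,32],[733,385],[75,490]])/6+[110,170]-np.array([.4,.4]),.095)
print('tester',q.mean(0),ang(q[0]-q[1]),ang(q[3]-q[2]),[np.linalg.norm(q[j]-q[j-1]) for j in range(4)])
q=cast('top',np.array([[50,148],[445,50],[473,162],[78,265]])/5+[290,200]-.4,.035)
print('stand',q.mean(0),ang(q[0]-q[1]),ang(q[3]-q[2]),[np.linalg.norm(q[j]-q[j-1]) for j in range(4)])
print('plain',cast('top',[[369.8,225.8]],.12),'tee',cast('top',[[329.6,235.8]],.102))
s0=q.mean(0);a=np.radians(ang(q[0]-q[1]));print('bay',s0-.0425*np.array([np.cos(a),np.sin(a),0]))
print('ptr',ang(cast('top',[[110+440/6,170+170/6]],.0955)[0]-cast('top',[[110+538/6,170+235/6]],.0955)[0]), 'scale ctr',cast('top',[[110+538/6-.4,170+235/6-.4]],.0955))
E
python3 -m crank '[[[8.5,3.3,-4.1,0,0,0,-9],[8.5,3.3,-4.1,0,0,0,-9],[8.5,3.3,-4.1,0,0,0,-9],[8.5,3.3,-4.1,0,0,0,-9],[8.5,3.3,-4.1,0,0,0,-9],[8.5,3.3,-4.1,0,0,0,-9],[8.5,3.3,-4.1,0,0,0,-9],[8.5,3.3,-4.1,0,0,0,-9],[8.5,3.3,-4.1,0,0,0,-9],[8.5,3.3,-4.1,0,0,0,-9],[8.5,3.3,-4.1,0,0,0,-9],[8.5,3.3,-4.1,0,0,0,-9],[8.5,0,0,0,0,0,0]]]'
```

```text
[189 199  20  20 296] [198.72635135 208.57094595] [198.72635135 208.57094595]
[0.55821832 0.11403521 0.0985    ] [np.float64(-90.69804778486815), np.float64(179.77426120661815), np.float64(89.41422582726692)] [np.float64(0.041137290520522014), np.float64(0.04084404383727819), np.float64(0.04098425118392763)]
[129 211  27  15 221] [141.14932127 218.26244344] [141.14932127 218.26244344]
[0.53822486 0.23799841 0.0985    ] [np.float64(-81.19657507386222), np.float64(-170.0973283998044), np.float64(98.91214158070446)] [np.float64(0.058086747524573476), np.float64(0.024562437868150804), np.float64(0.057946998492191294)]
tester [0.54842524 0.17351787 0.095     ] 99.08864147237782 98.63127984889411 [np.float64(0.1273579681106706), np.float64(0.24086489935496047), np.float64(0.12929887336958168), np.float64(0.2417670878576995)]
stand [ 0.50618141 -0.2065844   0.035     ] 102.76589048593836 103.21176506633606 [np.float64(0.05462364003629564), np.float64(0.189263553454602), np.float64(0.053150352722327876), np.float64(0.1893012611655503)]
plain [[ 0.51544038 -0.24874608  0.12      ]] tee [[ 0.49598508 -0.1656515   0.102     ]]
bay [ 0.51557255 -0.24803385  0.035     ]
ptr 56.11014075270889 scale ctr [[0.55776303 0.11272178 0.0955    ]]
clock: 1.72
position: [0.5551, 0.1082, 0.231]
ee_rot: [0.879, 0.476, -0.0, 0.001]
ft_force: [-0.0, -0.1, -0.3]
grip_width: 0.991
grasp_force: 0.0
```

The top-view geometry is self-consistent: scale centre (0.558, 0.1127), slot (0.538, 0.238), sizes match. Cross-check with the wrist camera.

```bash
python3 - <<'E'
from h import *
o,im,d=shot('wrist','w1')
p=project('wrist',[[.558,.1125,.1325],[.558,.1125,.095],[.5383,.2378,.095]],o);print(p)
v=im.copy()
for x,y in p:
    if 0<=x<512 and 0<=y<384: cv2.circle(v,(int(x),int(y)),2,(255,0,0),-1)
cv2.imwrite('pics/w1.png',cv2.resize(v,(768,576))[:,:,::-1])
E
```

```text
[[257.49592334 187.27170415]
 [257.38959801 174.62492011]
 [145.63576255  54.53135924]]
```

View pics/w1.png

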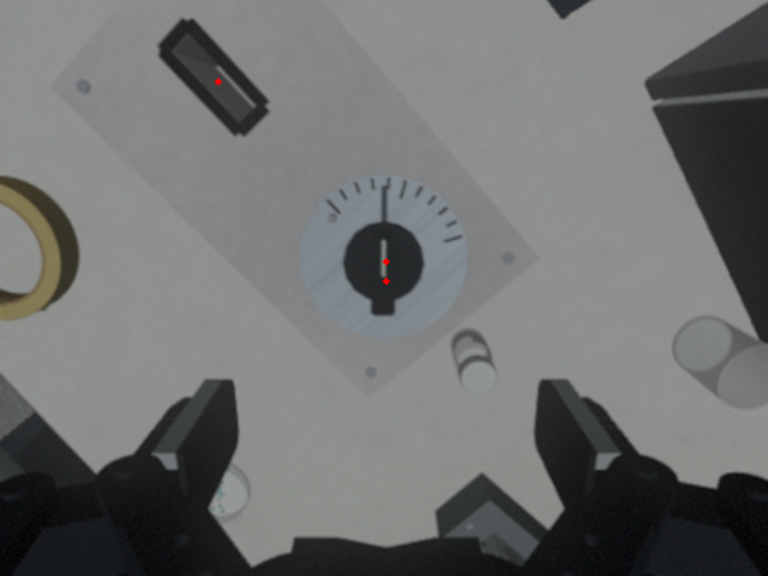

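The wrist view agrees within about 2 mm: pointer line at (384,205), knob at (384,262), slot at (213,77) in the 1.5x picture. The bar lies between the fingers, so I'll descend and grip it.

```bash
python3 -m crank '[[[6,0.3,0.45,-3,0,0,0],[5,0,0,-3,0,0,0],[4,0,0,-3,0,0,0],[4,0,0,-2,0,0,-0.7],[4,0,0,-1,0,0,0],[3,0,0,0,0,0,0],[0,0,0,0,0,0,0],[0,0,0,0,0,0,0],[0,0,0,0,0,0,0],[0,0,0,0,0,0,0],[0,0,0,0,0,0,0]]]' 40
```

```text
clock: 3.15
position: [0.5589, 0.1164, 0.1126]
ee_rot: [0.88, 0.475, 0.002, 0.002]
ft_force: [9.2, -3.1, -5.9]
grip_width: 0.129
grasp_force: 43.8
```

```bash
python3 -m crank '[[[3,0.15,-0.4,0,0,0,0],[3,0,0,0,0,0,0],[0,0,0,0,0,0,0],[0,0,0,0,0,0,0],[0,0,0,0,0,0,0],[0,0,0,0,0,5,5],[0,0,0,0,0,0,5]]]' 40 | head -1; python3 -c "
from workcell import manip;print(manip.get_obs())"
```

```text
clock: 4.03
{'clock': 4.025, 'joint_pos': array([-0.65227596,  0.39462803,  0.47107226,  1.69587217, -0.19685916,
        1.18901836, -0.52596636]), 'joint_velocities': array([ 0.04586475, -0.03616983, -0.11663038,  0.01751193,  0.12502498,
       -0.03715152,  0.58126269]), 'tau': array([  1.45560734, -48.85458112,   8.87192667, -35.27277589,
        -0.13344156,  -2.09977537,  -0.89545241]), 'position': array([0.55748377, 0.11363264, 0.11171849]), 'ee_rot': array([ 0.83366175,  0.5504124 , -0.04065972, -0.02002655]), 'ft_force': array([-11.20139117,   0.42867374,  11.75315294]), 'torque': array([-0.07231302,  1.35138842, -0.07964596]), 'grasp_force': 55.13499116379535, 'grip_width': 0.1296196330586146}
```

I mistyped a 5° tilt in one row. Undoing it before going on.

```bash
python3 -m crank '[[[0,0,0,0,0.6,-5,0],[0,0,0,0,0,0,0],[0,0,0,0,0,0,5],[0,0,0,0,0,0,5],[0,0,0,0,0,0,5],[0,0,0,0,0,0,5],[0,0,0,0,0,0,5],[0,0,0,0,0,0,5],[0,0,0,0,0,0,0],[0,0,0,0,0,0,0]]]' 40; python3 -c "
from workcell import manip;o=manip.get_obs();print(o['torque'])
from h import R
print(R.from_quat(o['ee_rot']).as_matrix())"
```

```text
clock: 5.28
position: [0.5577, 0.1137, 0.1118]
ee_rot: [0.664, 0.747, -0.0, -0.0]
ft_force: [-5.0, 0.3, 8.8]
grip_width: 0.133
grasp_force: 42.2
[-0.10635212  1.29326881 -0.02189409]
[[-1.17106090e-01  9.93119345e-01 -3.59886451e-04]
 [ 9.93119410e-01  1.17106090e-01 -2.14838508e-05]
 [ 2.08088674e-05 -3.59926110e-04 -9.99999935e-01]]
```

Tilt is level again. The bar is at 96.7° against a zero at about 98.9°, so I'll turn on until the stop pushes back.

```bash
python3 -m crank '[[[0,0,0,0,0,0,2],[0,0,0,0,0,0,2],[0,0,0,0,0,0,1],[0,0,0,0,0,0,0],[0,0,0,0,0,0,0],[0,0,0,0,0,0,0]]]' 40; python3 -c "
from workcell import manip;o=manip.get_obs();print(o['torque'])
from h import R
print(R.from_quat(o['ee_rot']).as_matrix()[:,1])"
```

```text
clock: 6.02
position: [0.5577, 0.1137, 0.1119]
ee_rot: [0.632, 0.775, 0.0, -0.0]
ft_force: [-6.3, 1.5, 8.6]
grip_width: 0.127
grasp_force: 46.7
[ 0.00304969  1.39824598 -0.91057115]
[ 9.79451467e-01  2.01679902e-01 -2.04399907e-04]
```

The stop is reached (‑0.9 N·m reaction). Release, lift and go over the plain plate.

```bash
python3 -m crank '[[[4,0,0,0,0,0,0],[5,0,0,0,0,0,0],[5,0,0,3,0,0,0],[6,0,0,5,0,0,0],[8,0,0,4.3,0,0,0],[8.5,-0.7,-6,0,0,0,0.3],[8.5,-0.7,-6,0,0,0,0.3],[8.5,-0.7,-6,0,0,0,0.3],[8.5,-0.7,-6,0,0,0,0.3],[8.5,-0.7,-6,0,0,0,0.2],[8.5,-0.7,-6,0,0,0,0],[8.5,0,0,0,0,0,0],[8.5,0,0,0,0,0,0]]]' 60; python3 - <<'E'
from h import *
o,im,d=shot('wrist','w2')
print(o['position'],R.from_quat(o['ee_rot']).as_matrix()[:,1])
p=project('wrist',[[.5155,-.248,.12],[.4963,-.1652,.102],[.5062,-.2066,.035]],o);print(p)
v=im.copy()
for x,y in p: cv2.circle(v,(int(x),int(y)),2,(255,0,0),-1)
t=shot('top','t2')[1]
c=cv2.resize(t[185:235,120:220],(400,200),interpolation=cv2.INTER_CUBIC)
v=cv2.resize(v,(768,576));v[:200,:400]=c
cv2.imwrite('pics/w2.png',v[:,:,::-1])
E
```

```text
clock: 7.65
position: [0.5161, -0.2464, 0.234]
ee_rot: [0.622, 0.783, 0.0, 0.0]
ft_force: [0.2, 0.2, 0.1]
grip_width: 0.998
grasp_force: 0.0
[ 0.51608705 -0.246446    0.23403937] [9.74013017e-01 2.26490853e-01 7.32036059e-04]
[[255.43735278 189.91512935]
 [255.41599625  76.03938153]
 [256.02080992 123.59745704]]
```

View pics/w2.png

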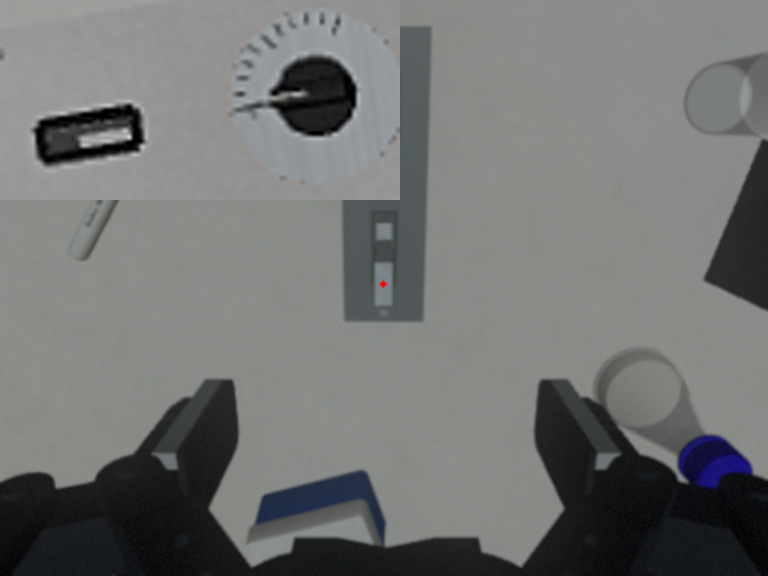

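The pointer sits on the zero tick (inset). The plain plate's top is at (383,284), right at its predicted pixel and aligned with the fingers. Descend and grip.

```bash
python3 -m crank '[[[7,0,-0.15,-5,0,0,0],[6,0,0,-5,0,0,0],[5,0,0,-3,0,0,0],[4,0,0,-2,0,0,0],[4,0,0,0,0,0,0],[0,0,0,0,0,0,0],[0,0,0,0,0,0,0],[0,0,0,0,0,0,0],[0,0,0,0,0,0,0],[0,0,0,0,0,0,0],[0,0,0,0,0,0,0]]]' 50
```

```text
clock: 9.12
position: [0.5167, -0.2482, 0.0855]
ee_rot: [0.622, 0.783, 0.001, 0.001]
ft_force: [-1.2, 1.7, 7.5]
grip_width: 0.108
grasp_force: 49.3
```

```bash
python3 -m crank '[[[0,0,0,3,0,0,0],[0,0,0,5,0,0,0],[0,0,0,4,0,0,0],[0,0.2,4.9,0,0,0,-0.4],[0,0.2,4.9,0,0,0,-0.4],[0,0.2,4.9,0,0,0,-0.4],[0,0.2,4.9,0,0,0,-0.4],[0,0.2,4.9,0,0,0,-0.4],[0,0.2,4.9,0,0,0,-0.4],[0,0.2,4.9,0,0,0,-0.4],[0,0.2,4.9,0,0,0,-0.4],[0,0.3,4.9,0,0,0,-0.4],[0,0.3,4.5,0,0,0,-0.6],[0,0,0,0,0,0,0],[0,0,0,0,0,0,0],[0,0,0,0,0,0,0]]]' 50; python3 - <<'E'
from h import *
o,im,d=shot('wrist','w3')
print(o['position'],R.from_quat(o['ee_rot']).as_matrix()[:,1])
t=shot('top','t3')[1];s=shot('side','s3')[1]
v=np.zeros((570,780,3),np.uint8)
v[:384,:512]=im
c=cv2.resize(t[170:260,110:240],(780-512,186));v[384:,512:]=c
c=cv2.resize(s[90:200,140:250],(380,380),interpolation=cv2.INTER_CUBIC);v[:268,512:]=cv2.resize(c,(268,268))
cv2.imwrite('pics/w3.png',v[:,:,::-1])
E
```

```text
clock: 11.12
position: [0.5384, 0.2364, 0.2046]
ee_rot: [0.651, 0.759, 0.0, 0.001]
ft_force: [-0.4, -0.0, -0.8]
grip_width: 0.11
grasp_force: 49.0
[0.53836393 0.23637855 0.20460107] [0.98826276 0.15275626 0.00149492]
```

View pics/w3.png

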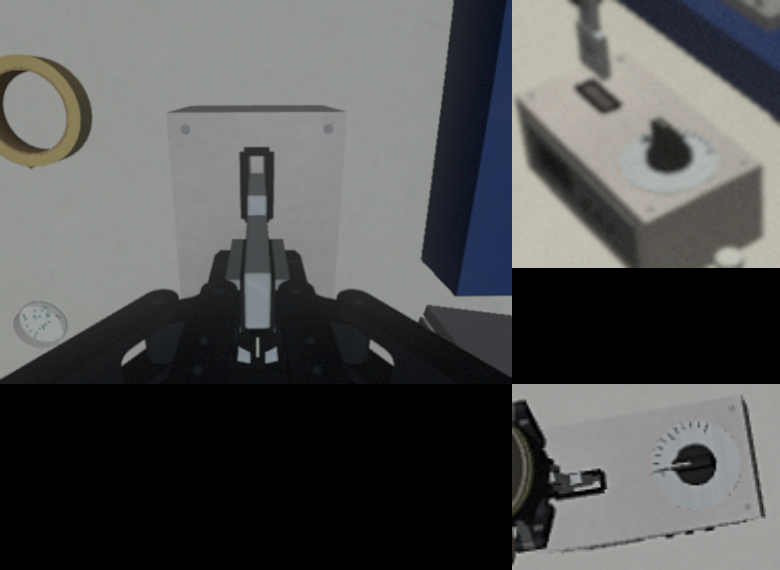

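The wrist view (left) shows the plate at column ~257 in line with the slot lip (240–273), and the blade's outer side face spans rows 175–195. The knob is still at zero in the top inset. Now work out the offset along the slot.

```bash
python3 - <<'E'
from h import *
im=np.load('pics/w3.npz')['im'];g=cv2.cvtColor(im,cv2.COLOR_RGB2GRAY)
print('col257',list(enumerate(g[140:225,254:260].mean(1).astype(int),140)))
for r in (160,185,205): print(r,g[r,234:280])
for r in (190,205,215): print(r,g[r,234:280]) if r==190 else None
o=manip.get_obs();M=R.from_quat(o['ee_rot']).as_matrix();tl=lambda u,z:(M.T@(cast('wrist',[u],z,o)[0]-o['position'])*1e3).round(1)
fz=o['position'][2]-.0755
for n,u,z in [('lip far',(257,148),.0985),('foot far',(257,175),fz),('shoulder far',(257,195),fz+.05),('shoulder near',(257,215),fz+.05),('grip top far',(257,273),fz+.11),('lipL',(240,180),.0985),('lipR',(273,180),.0985)]: print(n,tl(u,z))
print('slot from top cam',(M.T@(np.array([.5383,.2378,.095])-o['position'])*1e3).round(1))
E
```

```text
col257 [(140, np.int64(143)), (141, np.int64(143)), (142, np.int64(143)), (143, np.int64(142)), (144, np.int64(143)), (145, np.int64(142)), (146, np.int64(127)), (147, np.int64(75)), (148, np.int64(44)), (149, np.int64(44)), (150, np.int64(45)), (151, np.int64(46)), (152, np.int64(45)), (153, np.int64(43)), (154, np.int64(45)), (155, np.int64(70)), (156, np.int64(113)), (157, np.int64(138)), (158, np.int64(142)), (159, np.int64(142)), (160, np.int64(141)), (161, np.int64(142)), (162, np.int64(141)), (163, np.int64(141)), (164, np.int64(140)), (165, np.int64(140)), (166, np.int64(140)), (167, np.int64(139)), (168, np.int64(138)), (169, np.int64(137)), (170, np.int64(138)), (171, np.int64(137)), (172, np.int64(127)), (173, np.int64(99)), (174, np.int64(80)), (175, np.int64(77)), (176, np.int64(78)), (177, np.int64(79)), (178, np.int64(78)), (179, np.int64(79)), (180, np.int64(79)), (181, np.int64(79)), (182, np.int64(79)), (183, np.int64(79)), (184, np.int64(78)), (185, np.int64(78)), (186, np.int64(79)), (187, np.int64(79)), (188, np.int64(80)), (189, np.int64(79)), (190, np.int64(79)
[... 1040 characters left out ...]
78  81  80  78  72  59  44  40  40  41
  39  41  49  82 123 139 142 142 142 141]
205 [139 140 140 139 139 129  95  55  39  38  43  42  50  83 117 129 135 137
 138 139 140 139 140 140 143 141 139 138 141 138 133 119  90  52  39  39
  41  40  52  97 133 139 140 138 138 141]
190 [139 140 137 139 138 123  82  49  42  41  42  42  42  49  64  73  78  81
  77  79  79  79  78  80  82  80  78  79  79  77  77  67  51  40  40  44
  41  40  48  83 120 140 142 141 139 141]
lip far [ 33.    0.2 106. ]
foot far [20.4  0.2 75.5]
shoulder far [22.5  0.2 25.5]
shoulder near [11.5  0.2 25.5]
grip top far [ 12.3   0.2 -34.5]
lipL [  8.8 -12.6 106. ]
lipR [  8.8  12.2 106.1]
slot from top cam [  0.9   0.  109.6]
```

The wrist view puts the slot 3–4 mm further along +y than the top camera, and the position when gripping the knob supports that. I'll shift, lower to just above the lip and re-measure there.

```bash
python3 -m crank '[[[0,-0.08,0.34,-1,0,0,0],[0,0,0,-1.4,0,0,0],[0,0,0,0,0,0,0],[0,0,0,0,0,0,0]]]' 50; python3 - <<'E'
from h import *
o,im,d=shot('wrist','w4')
cv2.imwrite('pics/w4.png',cv2.resize(im[120:300,180:340],None,fx=3.3,fy=3.3,interpolation=cv2.INTER_CUBIC)[:,:,::-1])
g=cv2.cvtColor(im,cv2.COLOR_RGB2GRAY)
print(g[130:220,254:260].mean(1).astype(int))
for r in range(150,230,10): print(r,g[r,234:282])
E
```

```text
clock: 11.78
position: [0.5372, 0.2412, 0.1802]
ee_rot: [0.65, 0.76, 0.0, 0.001]
ft_force: [-0.0, -0.0, -1.0]
grip_width: 0.11
grasp_force: 49.0
[146 145 145 144 145 146 145 145 145 144 144 144 143 144 143 143 143 143
 143 143 143 143 143 143 142 142 142 142 141 128  81  49  43  44  44  43
  43  42  43  70 114 138 131 100  80  78  79  80  79  79  80  79  79  78
  80  79  79  79  80  78  79  79  79  78  82 103 129 137 137 138 139 139
 140 140 140 141 139 139 138 137 137 136 135 135 125  95  77  75  75  75]
150 [142 143 142 143 141 142 143 141 142 143 142 142 143 142 143 144 145 145
 143 144 144 144 142 142 144 144 144 144 145 145 145 146 146 145 142 144
 143 144 143 143 145 143 145 145 147 144 144 143]
160 [144 143 143 144 143 145 144 143 138 122  98  89  91  88  90  91  86  90
  90  90  89  83  79  78  78  79  79  80  79  79  80  79  81  79  79  80
  89 115 138 144 143 142 144 142 144 143 143 143]
170 [147 143 144 131  96  58  42  42  46  42  43  43  44  49  53  60  86 110
 115 115 113 114 113 114 115 115 115 112 113 103  81  62  58  46  40  45
  42  44  45  43  46  58 100 137 143 14
[... 310 characters left out ...]
80  81  80  77  79  82  78  76  72  56  43  40  42
  37  41  42  42  47  70 109 138 145 143 143 142]
200 [141 142 141 139 124  84  47  38  39  40  41  43  51  87 120 134 140 140
 141 141 141 140 138 137 140 138 138 138 138 137 133 121  91  54  40  40
  41  43  38  39  43  68 112 136 140 144 142 141]
210 [141 141 143 140 123  84  47  37  41  41  40  37  48  83 117 130 134 136
 134 133 137 137 138 138 138 137 137 141 139 136 133 115  80  46  35  39
  38  42  39  39  46  82 121 138 142 141 140 140]
220 [138 139 140 139 129  95  56  41  40  38  38  41  42  57  70  73  77  78
  76  77  77  75  75  76  74  77  74  77  76  72  75  72  65  44  38  36
  40  38  37  39  47  79 117 137 142 141 140 143]
```

View pics/w4.png

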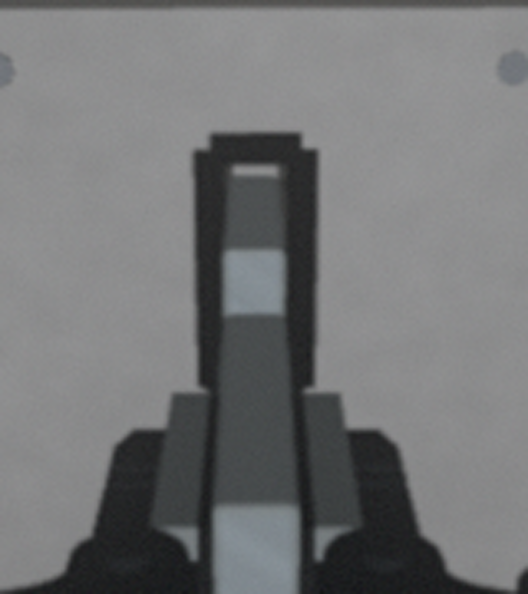

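```bash
python3 - <<'E'
from h import *
o=manip.get_obs();M=R.from_quat(o['ee_rot']).as_matrix();tl=lambda u,z:(M.T@(cast('wrist',[u],z,o)[0]-o['position'])*1e3).round(1)
fz=o['position'][2]-.0755
for n,u,z in [('lip out far .0985',(257,159.7),.0985),('inner .095',(257,169.3),.095),('foot far',(256.8,172.8),fz),('shoulder far',(256.7,195),fz+.05),('lipL',(238.7,180),.0985),('lipR',(275.7,180),.0985),('shL',(247.3,205),fz+.05),('shR',(265.8,205),fz+.05),('ftL',(248,175),fz),('ftR',(265,175),fz)]: print(n,tl(u,z))
E
```

```text
lip out far .0985 [29.3  0.2 82. ]
inner .095 [21.9  0.2 85.5]
foot far [21.9  0.  75.5]
shoulder far [22.5  0.  25.5]
lipL [ 15.3 -12.2  82. ]
lipR [15.3 12.8 82.1]
shL [17.1 -4.9 25.5]
shR [17.1  4.7 25.5]
ftL [20.4 -5.7 75.5]
ftR [20.4  5.4 75.5]
```

Plate and slot agree within ~0.5 mm in both axes. Start lowering gently and watch the force.

```bash
python3 -m crank '[[[0,0.04,-0.03,-0.4,0,0,0],[0,0,0,-0.3,0,0,0],[0,0,0,-0.3,0,0,0],[0,0,0,-0.2,0,0,0],[0,0,0,0,0,0,0]]]' 50
```

```text
clock: 12.45
position: [0.5376, 0.2407, 0.1681]
ee_rot: [0.65, 0.76, 0.0, 0.001]
ft_force: [1.0, -1.0, -1.5]
grip_width: 0.11
grasp_force: 48.9
```

```bash
python3 -m crank '[[[0,0,0,-0.2,0,0,0],[0,0,0,-0.2,0,0,0],[0,0,0,-0.2,0,0,0],[0,0,0,0,0,0,0]]]' 50;python3 -m crank '[[[0,0,0,-0.3,0,0,0],[0,0,0,-0.3,0,0,0],[0,0,0,0,0,0,0]]]'
```

```text
clock: 12.95
position: [0.5376, 0.2407, 0.162]
ee_rot: [0.65, 0.76, 0.0, 0.001]
ft_force: [0.8, -1.7, -1.8]
grip_width: 0.108
grasp_force: 48.8
clock: 13.32
position: [0.5375, 0.2408, 0.1559]
ee_rot: [0.65, 0.76, 0.0, 0.001]
ft_force: [1.7, -3.2, -2.1]
grip_width: 0.114
grasp_force: 48.7
```

Going in freely; there's a small side load toward -y, +x, so follow it while lowering.

```bash
python3 -m crank '[[[0,0.02,-0.03,-0.3,0,0,0],[0,0,0,-0.3,0,0,0],[0,0,0,-0.3,0,0,0],[0,0,0,-0.3,0,0,0],[0,0,0,0,0,0,0]]]';python3 -m crank '[[[0,0,0,-0.3,0,0,0],[0,0,0,-0.3,0,0,0],[0,0,0,-0.3,0,0,0],[0,0,0,0,0,0,0]]]'
```

```text
clock: 13.95
position: [0.5376, 0.2407, 0.1438]
ee_rot: [0.65, 0.76, 0.0, 0.0]
ft_force: [2.6, -2.4, -2.7]
grip_width: 0.107
grasp_force: 48.8
clock: 14.45
position: [0.5376, 0.2407, 0.1349]
ee_rot: [0.65, 0.76, 0.0, 0.0]
ft_force: [1.0, -2.5, -2.7]
grip_width: 0.112
grasp_force: 48.8
```

```bash
python3 -m crank '[[[0,0.02,-0.03,-0.3,0,0,0],[0,0,0,-0.3,0,0,0],[0,0,0,-0.3,0,0,0],[0,0,0,-0.3,0,0,0],[0,0,0,0,0,0,0]]]';python3 -m crank '[[[0,0,0,-0.3,0,0,0],[0,0,0,-0.3,0,0,0],[0,0,0,-0.3,0,0,0],[0,0,0,0,0,0,0],[0,0,0,0,0,0,0]]]'; python3 - <<'E'
from h import *
o,im,d=shot('wrist','w5');t=shot('top','t5')[1]
print(o['torque'])
v=np.zeros((384,780,3),np.uint8);v[:,:512]=im
v[:186,512:]=cv2.resize(t[170:260,110:240],(268,186))
cv2.imwrite('pics/w5.png',v[:,:,::-1])
g=cv2.cvtColor(im,cv2.COLOR_RGB2GRAY);print(g[170:320,254:260].mean(1).astype(int))
E
```

```text
clock: 15.08
position: [0.5377, 0.2405, 0.1229]
ee_rot: [0.65, 0.76, 0.0, 0.0]
ft_force: [0.6, -0.0, -1.8]
grip_width: 0.108
grasp_force: 48.9
clock: 15.7
position: [0.5379, 0.2405, 0.1143]
ee_rot: [0.65, 0.76, 0.0, 0.0]
ft_force: [0.8, -0.7, -1.5]
grip_width: 0.106
grasp_force: 49.0
[-0.08089611  0.00103148  0.01488653]
[146 147 146 146 146 146 146 146 146 146 146 145 145 145 145 133  92  54
  44  45  45  46  45  46  44  45  43  44  60 101 136 144 143 144 144 143
 142 142 141 141 140 139 139 139 128  98  79  76  78  78  78  77  78  76
  77  77  77  76  77  77  77  76  76  76  76  76  76  76  75  75  76  76
  75  76  75  76  77  75  75  75  75  75  75  75  75  75  74  75  75  75
  75  75  76  75  75  75  75  75  75  74  74  78  92 114 129 135 135 135
 136 137 137 137 138 140 141 142 143 142 143 142 140 140 138 139 137 137
 137 138 137 136 137 136 137 138 138 139 137 138 137 137 137 137 138 138
 138 138 137 136 137 137]
```

View pics/w5.png

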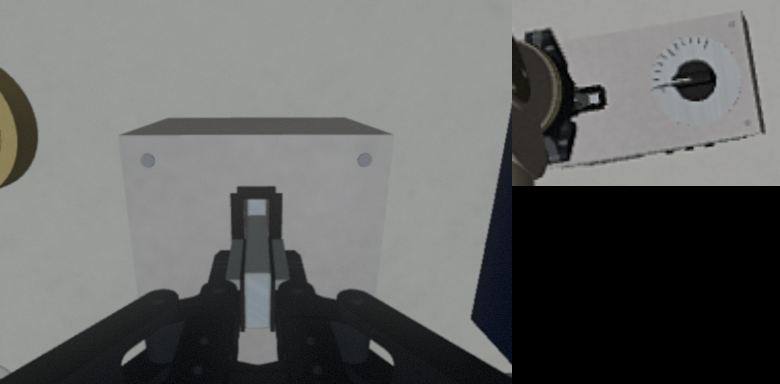

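The plate is in the slot with the blade below the lip and the foot about 56 mm down. It's centred, there's almost no load, and the pointer is at zero. Handing in.

```bash
python3 -c "
from workcell import job;print(job.hand_in())"
```

```text
the job is handed in; nothing more can be done
None
```

I turned the knob back to its zero stop, lowered the plain plate into the slot with its foot about 56 mm below the mouth and almost no load on it, and handed the job in with the gripper still holding it; the hand-in gave no verdict.

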